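# Right the toppled book and close the book rack

### The arm

A 6-joint arm with a two-finger parallel gripper is mounted at the origin on a cart in front of the work surface, level with it; the furniture and walls round the work are solid. World frame = base frame: x ahead of the robot, y to its left, z up, the work surface at z = 0. Lengths are in m, angles in degrees, forces in N, time in s.
With the tool pointing down it reaches from about 0.375 to 0.9 m from the base axis. Payload 3.1 kg.
Tool frame: the origin (TCP) lies on the centre line of the jaws, within the pads' length; the fingertips stand 17 mm ahead of it and the grasp point (between the pads) lies 2 mm behind it; z points along the fingers, y is the line along which they close (so a half turn about z gives the same grasp; the last joint's range is limited). The gripper opens to 87 mm and grips with 3 to 60 N. Pads are 19 mm wide; open, the fingers measure 117 mm over their backs; the gripper's body (75 mm by 190 mm) begins 51 mm behind the grasp point.
Start: joints at [66.148, 30.224, 82.088, -0, 67.689, -10.227], TCP at [0.147, 0.607, 0.24] pointing down, gripper open.
Joint ranges: [-176.69, 176.69], [-43.24, 126.21], [12.49, 139.97], [-82, 262], [0, 151.66], [-163.58, 163.58]. Speed limits (degrees/s): [159.86, 159.86, 180, 180, 180, 180].

### API

Orientations are given as a 3x3 rotation matrix whose columns are the frame's x, y, z axes.
In Python, from rig import bot, imaging, finder gives the robot as it stands. The module is installed in compiled form; this text tells all that it offers.
- The arm moves only by the tool play_rows, never from a script. Its argument "motion" is a list that holds one entry, the list of rows, each a list of 6 numbers: the shift along the tool's x, y, z in normalised numbers (1 is 1 m), then the turn, a rotation vector about the tool's x, y, z in parts of the range, where 1.0 means 4 rad. In form: [[[dx, dy, dz, wx, wy, wz], ...]]. A call has 1 to 8 rows; each row is the pose to reach, as a shift and turn from the pose commanded when the call began, along the tool's axes at that moment; what a row does not reach only later rows make up. A row lasts 1/12 s, in which the tool goes at most 41.7 mm and 7.16 degrees, less where a joint would pass 70% of its speed; a pose out of reach is approached as far as the arm can. A call with a gripper value outside its range is refused whole. "fingers" is the finger opening in m, from 0 to 0.087, set as the call begins (left out, the last holds). The fingers move at their own pace and stop on an object; the grip force is fixed at half the most. Time passes only in rows, so rows that repeat a pose let the fingers close. It gives the time, the measured TCP pose, the force, the opening and the grip force at its end, in the units of the state.
- bot.read_state(): the state, without advancing time (a new reading comes with each control period).
- imaging.capture(name): name is "side" or "top"; returns a dict with "frame" (480x640x3 uint8, red, green, blue), "camera_matrix" (3x3 intrinsics, pixels), "R" (3x3) and "t" (3): a world point X has camera coordinates R X + t. Camera axes: x right, y down, z forward; pixel columns grow to the right and rows downward; lengths in m; the calibration is good to about 2 mm. A picture is of the moment at which its call begins. There is no depth.
- bot.hand_in(): hands the job in; it is judged then, once.
Trained networks look in the newest picture that a camera, given by its name, has taken for a name from the list of things; names that differ only in an ending like _2 or _b are one class to them, and where a whole thing is asked for, a point or a joint stands for the part that bears it (a point fixed in the world has none). Each returns a list of dicts, best first, with "confidence" (0 to 1); they miss things now and then, are a little off and sometimes report something else, mostly with a low value. They report only what shows in the picture. A call takes as long as a camera call.
- finder.recognise(camera, name): "at" ([x, y, z] in m, in world coordinates, good to about 4 mm: the middle of the surface that is visible of it).
- finder.outline_of(camera, name): "pixels" (480x640 bool, what is visible of it).
The state is a dict: "time_s": time; "joint_positions": joint angles; "qvel": joint speeds; "tau": joint torques, N m; "position": TCP position; "tcp_rot": TCP orientation; "force": force on the tool from outside, world axes, zero at the start; "moment": the same for the moment, N m; "opening": opening from 0.0 (shut) to 1.0 (fully open); "grasp_force": force on a finger pad.
Only numpy, scipy, OpenCV 4.12 (cv2) and the standard library are available. Lean on these libraries where they do the work, as an engineer would, in place of code of your own. Each camera call takes 0.05 s, during which the arm holds its last target. There are 200 camera calls.

### The job

The tall book has toppled in the desk's book rack and lies slanting over the sliding end. Stand it upright again in its place beside the other books and let go of it; only then slide the rack's end up until the row is held snugly, because the end's edge would score the leather if it were pushed while the book still leans. Keep the other books standing and leave the rest of the desk as it is.

Things in the scene. Friction and masses are not known exactly. Their poses are not given: they have to be found in the camera images.
- book_rack: Fixed wooden book rack. Base board 144 mm deep (its x), 300 mm long (its y), top 16 mm above the desk. Origin: middle of its underside; z up. The row runs along y. A fixed end panel (16 mm thick, 100 mm high above the base) has its inner face at y = -125 mm. Three books stand against it up to y = -61 mm; the tall book's place is next, y = -61 to -29 mm, x = 0, the sliding end beyond (+y).
- rack_end (a joint): Sliding end panel of the rack (16 mm thick, 124 mm wide, top 100 mm above the base), slides along the rack's y against about 3 N of friction and stays put. Value in m: its inner face is at rack y = -29 mm + value; 0 = closed on all four books, positive = open (starts at 0.060 to 0.074, range -0.036 to 0.085). A flat brass foot runs 72 mm outward (+y) from it over the base and carries a knob.
- end_knob (a point): Middle of the brass knob by which the sliding end is moved: an upright round knob 22 mm across and 20 mm high, from 10 mm below to 10 mm above this point, on a thinner neck on the brass foot. It stands 71 mm outward (rack +y) of the end's inner face, 46 mm above the desk; the foot's top is 23 mm below it.
- tall_book: Tall red leather book: 132 mm wide (its x), 190 tall (y), 32 thick (z), 0.2 to 0.45 kg. Origin: centre of one cover (z = 0), the other at z = +32 mm. Its head is the -y end: upright, -y points up, z along the rack's +y, origin 111 mm above the desk. At first it leans 31 to 40 degrees to the rack's +y, foot on the base, cover z = +32 mm on the sliding end's top, 55+ mm of its head jutting out.
- green_book: Green leather book that stands upright against the rack's fixed end: 120 mm wide, 170 mm tall, 24 mm thick, loose. Axes and origin as for the tall book; upright its origin is 101 mm above the desk.
- tan_book_1: Tan leather book standing next to the green one: 105 mm wide, 150 mm tall, 20 mm thick, loose. Axes and origin as for the tall book; upright its origin is 91 mm above the desk.
- tan_book_2: Second tan leather book, the same as the first, between it and the tall book's place.
- desk_clock_1: Brass desk clock, 72 mm tall, standing loose behind the rack. Origin under its foot. Leave alone.
- tumbler: Agate tumbler, 70 mm across, 109 mm tall, standing loose beyond the rack's fixed end. Origin under its foot. Leave alone.
- dish: Round green stone dish, 98 mm across, 30 mm high, loose, in front of the rack. Origin under its foot. Leave alone.
- glasses: Open spectacles, 134 by 134 by 41 mm, loose, at the left of the desk in front of the rack. Origin under the middle. Leave alone.

How it is judged:
By the outcome, as a careful person would: the job done as asked, in the order asked, and still so for the second after the job is handed in, with the robot touching nothing.
It also fails if it takes over 45 s, if anything falls off the work surface, if the arm or the gripper's body presses on something with over 40 N, if the wrist force passes 120 N, or if a joint passes its speed limit or range.

## Working session

There is one attempt and no reset: what is moved stays moved. The work goes in short steps, Python scripts to look and compute and a tool call to move; the robot and the scene stay as the last step left them, time stands still between calls to the robot, and variables do not carry over. Pictures are saved under pics/ and viewed, at most 10 in all, crops included, and the job is handed in when it is done.

Besides the shell and the picture viewer there is one more tool, called after "Call:" as a command line: name --argument value ..., lists and objects as JSON in quotes. play_rows: Moves the arm, as the interface text tells. Its arguments: {"type":"object","properties":{"motion":{"type":"array"},"fingers":{"type":"number"}},"required":["motion"]}

```bash
mkdir -p pics; python3 - <<'E'
from rig import bot, imaging, finder
import cv2, numpy as np
s=bot.read_state(); print({k:np.round(v,3).tolist() for k,v in s.items()})
ims=[]
for c in ("side","top"):
    d=imaging.capture(c); cv2.imwrite(f"pics/{c}0.png",d["frame"][:,:,::-1]); 
    print(c,np.round(d["camera_matrix"],1).tolist(),np.round(d["R"],3).tolist(),np.round(d["t"],3).tolist())
    for n in ["book_rack","rack_end","end_knob","tall_book","green_book","tan_book_1","desk_clock_1","tumbler","dish","glasses"]:
        print(n,[(np.round(r["at"],3).tolist(),round(r["confidence"],2)) for r in finder.recognise(c,n)[:3]])
E
```

```text
{'time_s': 0.0, 'joint_positions': [66.148, 30.279, 82.157, 0.0, 67.686, -10.227], 'qvel': [0.11, 0.128, 0.078, -0.052, -0.029, 0.032], 'tau': [-0.001, -44.004, -17.659, 0.063, 0.058, -0.0], 'position': [0.147, 0.607, 0.239], 'tcp_rot': [[-0.972, 0.236, -0.001], [0.236, 0.972, -0.002], [0.0, -0.002, -1.0]], 'force': [0.377, -0.214, -0.893], 'moment': [0.035, 0.012, 0.046], 'grasp_force': 0.0, 'opening': 1.001}
side [[534.8, 0.0, 319.2], [0.0, 534.8, 241.1], [0.0, 0.0, 1.0]] [[-0.9, 0.436, 0.01], [0.345, 0.726, -0.594], [-0.266, -0.531, -0.804]] [0.49, -0.197, 1.391]
book_rack [([0.557, 0.162, 0.024], 0.88)]
rack_end [([0.538, 0.163, 0.034], 0.89)]
end_knob [([0.544, 0.162, 0.035], 0.8), ([0.543, -0.008, 0.177], 0.49)]
tall_book [([0.549, 0.158, 0.17], 0.94)]
green_book [([0.541, -0.005, 0.174], 0.68)]
tan_book_1 [([0.511, 0.038, 0.112], 0.93)]
desk_clock_1 [([0.684, -0.005, 0.053], 0.77), ([0.513, 0.038, 0.114], 0.37)]
tumbler [([0.469, -0.148, 0.092], 0.92)]
dish [([0.386, 0.121, 0.012], 0.97), ([0.466, -0.151, 0.092], 0.6), ([0.54, -0.004, 0.175], 0.53)]
glasses [([0.334, 0.247, 0.026], 0.67)]
top [[455.1, 0.0, 320.8], [0.0, 455.1, 242.1], [0.0, 0.0, 1.0]] [[0.012, -1.0, 0.003], [-0.984, -0.012, -0.175], [0.175, -0.001, -0.985]] [0.055, 0.577, 0.918]
book_rack [([0.502, 0.203, 0.018], 0.6)]
rack_end [([0.539, 0.214, 0.022], 0.65), ([0.528, 0.117, 0.134], 0.16)]
end_knob [([0.534, 0.212, 0.023], 0.55)]
tall_book [([0.67, -0.02, 0.061], 0.73), ([0.526, 0.119, 0.132], 0.66)]
green_book [([0.504, -0.015, 0.181], 0.91)]
tan_book_1 [([0.501, 0.007, 0.16], 0.59)]
desk_clock_1 [([0.67, -0.018, 0.062], 0.62)]
tumbler [([0.468, -0.149, 0.052], 0.77)]
dish [([0.393, 0.108, 0.01], 0.72)]
glasses [([0.327, 0.257, 0.031], 0.6)]
```

View pics/side0.png

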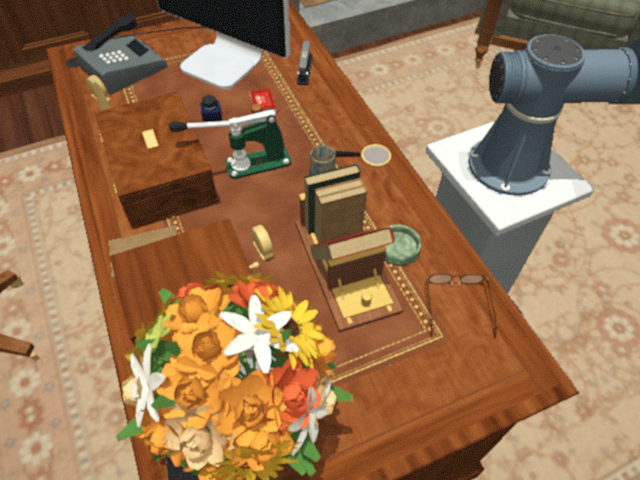

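View pics/top0.png

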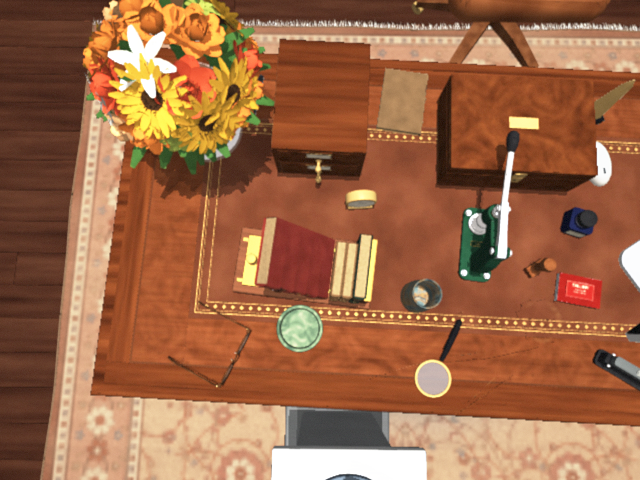

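The side view shows the red book leaning toward world +y over the rack's end (about px 355,260), with the knob at (367,299). The top view shows the red cover at (297,258), the tan and green books at (355,270), and the brass foot at (250,260). I'll enlarge these areas to get corners.

```bash
python3 - <<'E'
import cv2
a=cv2.imread("pics/side0.png")[160:335,285:435]; b=cv2.imread("pics/top0.png")[205:315,225:385]
cv2.imwrite("pics/s0c.png",cv2.resize(a,None,fx=3.4,fy=3.4,interpolation=cv2.INTER_CUBIC))
cv2.imwrite("pics/t0c.png",cv2.resize(b,None,fx=5,fy=5,interpolation=cv2.INTER_CUBIC))
E
```

```text
(no output)
```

View pics/s0c.png

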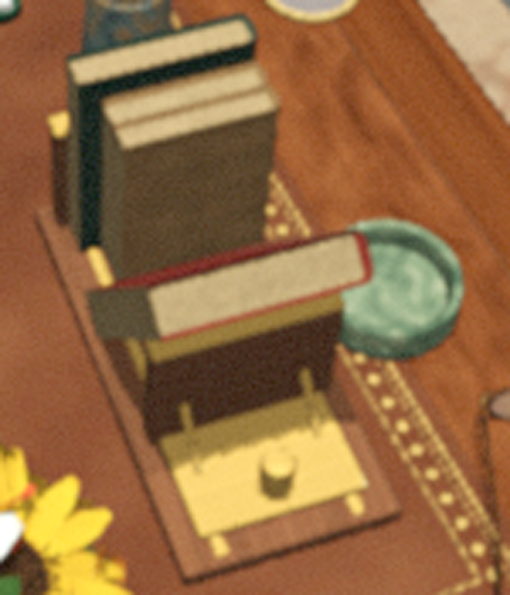

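View pics/t0c.png

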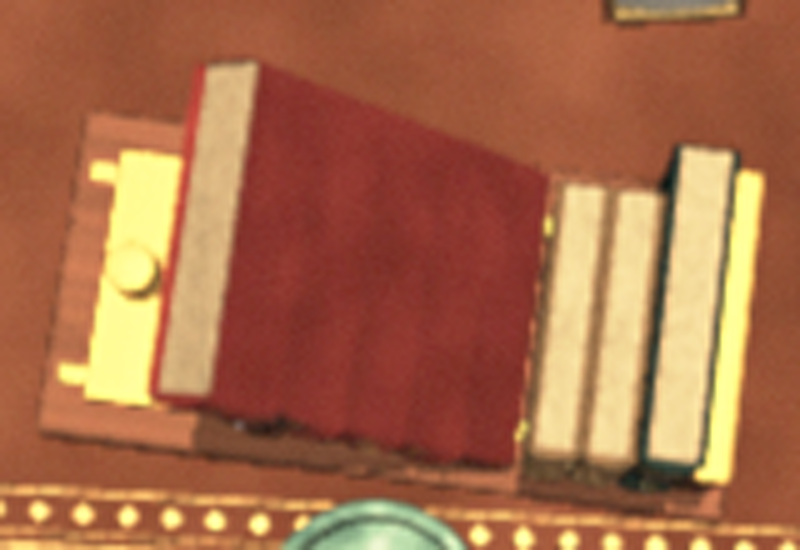

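The side crop shows the book's head face at crop corners (92,292), (360,233), (372,280) and (95,337), with the knob top at (278,458). The top crop shows the cover's head edge from (262,62) to (215,400), its foot edge from (550,178) to (520,465), and the knob at (132,266). I'll fit the rack pose, end value and lean to these points.

```bash
cat > geo.py <<'E'
import numpy as np
from scipy.spatial.transform import Rotation as Ro
from scipy.optimize import least_squares
def rackT(p): return Ro.from_euler('z',p[2]).as_matrix(), np.array([p[0],p[1],0])
def book(x,l,t,yf,th): # x across, l from foot along height, t from z=+32 cover toward z=0 cover -> rack coords
    return np.array([x, yf+l*np.sin(th)-t*np.cos(th), .016+l*np.cos(th)+t*np.sin(th)])
def proj(d,X):
    c=d["R"]@X+d["t"]; q=d["camera_matrix"]@c; return q[:2]/q[2]
E
python3 - <<'E'
from geo import *
from rig import imaging
cam={c:imaging.capture(c) for c in("side","top")}
T=lambda u,v:("top",225+u/5-.4,205+v/5-.4); S=lambda u,v:("side",285+u/3.4-.35,160+v/3.4-.35)
B='b';F='f';K='k'
obs=[(T(90,113),F,(.072,.15,.016)),(T(42,432),F,(-.072,.15,.016)),(T(132,266),K,0),
(T(262,62),B,(.066,.19,.032)),(T(215,400),B,(-.066,.19,.032)),(T(200,65),B,(.066,.19,0)),(T(155,395),B,(-.066,.19,0)),
(T(550,176),B,(.066,0,.032)),(T(518,466),B,(-.066,0,.032)),
(T(735,152),F,(.06,-.125,.186)),(T(697,468),F,(-.06,-.125,.186)),(T(680,148),F,(.06,-.101,.186)),(T(645,465),F,(-.06,-.101,.186)),
(T(565,185),F,(.0525,-.061,.166)),(T(533,455),F,(-.0525,-.061,.166)),
(S(190,580),F,(.072,.15,.008)),(S(400,512),F,(-.072,.15,.008)),(S(38,212),F,(.072,-.15,.016)),(S(278,458),K,0),
(S(92,292),B,(.066,.19,.032)),(S(360,233),B,(-.066,.19,.032)),(S(95,337),B,(.066,.19,0)),(S(372,280),B,(-.066,.19,0)),
(S(75,83),F,(.06,-.101,.186)),(S(255,45),F,(-.06,-.101,.186)),(S(120,147),F,(.0525,-.061,.166)),(S(278,105),F,(-.0525,-.061,.166))]
def res(p,full=False):
    R,t=rackT(p); out=[]
    for (c,u,v),k,q in obs:
        if k==F: X=np.array(q)
        elif k==K: X=np.array([0,.042+p[3],.056])
        else:
            X=book(q[0]+p[5],q[1],q[2],p[6],p[4])
        out.append(proj(cam[c],R@X+t)-[u,v])
    out=np.array(out)
    return out if full else out.ravel()
s=least_squares(res,[.53,.08,0.1,.067,.6,0,-.03],loss='soft_l1')
p=s.x; print("x y",p[:2].round(4),"yaw,lean deg",np.degrees(p[[2,4]]).round(2),"v",p[3].round(4),"bx",p[5].round(4),"yf",p[6].round(4),"yf from contact",round(-.029+p[3]-.1*np.tan(p[4]),4))
print(res(p,True).round(1).tolist())
np.save("p.npy",p)
R,t=rackT(p)
for n,X in dict(knob=[0,.042+p[3],.046],headmid=book(p[5],.19,.016,p[6],p[4]),g=book(p[5],.16,.016,p[6],p[4])).items(): print(n,(R@np.array(X)+t).round(4))
E
```

```text
x y [0.5236 0.0974] yaw,lean deg [-7.26 37.24] v 0.0707 bx 0.0079 yf -0.0345 yf from contact -0.0343
[[-0.5, 0.2], [-2.1, 0.9], [-0.3, 1.2], [0.6, -2.8], [-1.4, 0.5], [0.6, -2.8], [-1.9, 0.5], [1.7, -2.0], [-0.1, 0.7], [1.9, -0.1], [1.6, 2.0], [-0.1, -1.1], [-1.4, 0.7], [0.3, -5.4], [-0.8, -3.8], [-1.3, 0.1], [1.3, 0.6], [0.1, -2.7], [0.7, -0.5], [13.2, -2.0], [-0.9, -1.9], [16.5, 1.2], [-0.4, 0.3], [-0.2, -0.5], [1.5, -2.5], [-3.8, 0.3], [-2.4, 0.7]]
knob [0.5378 0.2092 0.046 ]
headmid [0.54   0.1637 0.1769]
g [0.5377 0.1456 0.1531]
```

```bash
cat >> geo.py <<'E'
def toolpose(l,th,yf,p,bx=None,t=.016,dx=0):
    """world TCP pose: TCP at height l along book axis, tool z to the foot, tool y = book thickness dir (rack +y)"""
    R,o=rackT(p); X=R@book((p[5] if bx is None else bx)+dx,l,t,yf,th)+o
    z=np.array([0,-np.sin(th),-np.cos(th)]); y=np.array([0,np.cos(th),-np.sin(th)])
    return X,R@np.column_stack([np.cross(y,z),y,z])
def rows(s,X,Rt):
    R0=np.array(s["tcp_rot"]); u,_,v=np.linalg.svd(R0); R0=u@v
    return np.r_[R0.T@(X-np.array(s["position"])),Ro.from_matrix(R0.T@Rt).as_rotvec(degrees=True)]
E
python3 - <<'E'
from geo import *
from rig import bot
p=np.load("p.npy")
# bx from the four top-view head/foot corners and side x- corners only: refit with corrected side corners
from rig import imaging
cam={c:imaging.capture(c) for c in("side","top")}
T=lambda u,v:("top",225+u/5-.4,205+v/5-.4); S=lambda u,v:("side",285+u/3.4-.35,160+v/3.4-.35)
obs=[(T(262,62),(.066,.19,.032)),(T(215,400),(-.066,.19,.032)),(T(200,65),(.066,.19,0)),(T(155,395),(-.066,.19,0)),(T(550,176),(.066,0,.032)),(T(518,466),(-.066,0,.032)),
(S(150,290),(.066,.19,.032)),(S(360,233),(-.066,.19,.032)),(S(158,338),(.066,.19,0)),(S(372,280),(-.066,.19,0))]
R,o=rackT(p)
f=lambda q:np.array([proj(cam[c],R@Ro.from_euler('z',q[3]).as_matrix()@book(a[0]+q[0],a[1],a[2],q[1],q[2])+o)-[u,v] for (c,u,v),a in obs]).ravel()
s=least_squares(f,[0,p[6],p[4],0]); print(s.x.round(4),np.degrees(s.x[2:]),f(s.x).round(1))
p[5]=s.x[0]; p[4]=s.x[2]; p[6]=s.x[1]; np.save("p.npy",p)
st=bot.read_state()
for l in(.265,.205,.175): 
    X,Rt=toolpose(l,p[4],p[6],p); print(l,X.round(4),rows(st,X,Rt).round(4))
print(rows(st,np.array([.42,.32,.34]),Rt).round(4))
E
```

```text
[ 0.0062 -0.0351  0.656   0.0147] [37.58780607  0.84451742] [-0.4 -1.5 -1.3  1.9 -0.3 -1.4 -1.8  2.1  1.5 -1.7  0.5  1.2 -2.4 -1.
  0.1 -2.3 -0.4  1.3  0.8 -0.1]
0.265 [0.5442 0.2096 0.2358] [-4.79500e-01 -2.93100e-01  3.80000e-03  3.75482e+01 -2.08960e+00
 -6.13860e+00]
0.205 [0.5396 0.1733 0.1882] [-0.4836 -0.3295  0.0513 37.5482 -2.0896 -6.1386]
0.175 [0.5373 0.1551 0.1644] [-0.4856 -0.3477  0.0751 37.5482 -2.0896 -6.1386]
[-0.3328 -0.215  -0.1004 37.5482 -2.0896 -6.1386]
```

Careful with the scale: turns go in shares of 4 rad. That gives: -5.4 degrees is -0.0236.

Call:
play_rows --motion '[[[-0.04, -0.025, -0.013, 0.0196, -0.0011, -0.0033], [-0.08, -0.05, -0.025, 0.041, -0.0022, -0.0065], [-0.12, -0.075, -0.04, 0.0611, -0.0035, -0.01], [-0.15, -0.1, -0.05, 0.082, -0.0044, -0.0135], [-0.18, -0.125, -0.06, 0.1025, -0.0057, -0.0166], [-0.21, -0.15, -0.075, 0.123, -0.007, -0.0201], [-0.24, -0.17, -0.085, 0.144, -0.0079, -0.0236], [-0.27, -0.19, -0.1, 0.1636, -0.0092, -0.0266]]]' --fingers 0.065

```text
time_s: 1.97
position: [0.3582, 0.3662, 0.3357]
tcp_rot: [[-0.992, 0.1, -0.078], [0.127, 0.784, -0.607], [0.0, -0.612, -0.791]]
force: [0.8, 0.0, 0.3]
opening: 0.75
grasp_force: 0.0
```

```bash
cat > go.py <<'E'
import sys
from geo import *
from rig import bot
p=np.load("p.npy"); s=bot.read_state()
print("t",s["time_s"],"q",np.round(s["joint_positions"],1),"pos",np.round(s["position"],4),"F",np.round(s["force"],1),"M",np.round(s["moment"],2),"open",round(s["opening"]*87,1),"grip",round(s["grasp_force"],1))
E
python3 - <<'E'
from go import *
for l in(.265,.205,.175): 
    X,Rt=toolpose(l,p[4],p[6],p); print(l,X.round(4),rows(s,X,Rt).round(4))
E
```

```text
t 1.9667 q [ 45.2  31.2  74.1 -22.7 105.1 -37.5] pos [0.3582 0.3662 0.3357] F [0.8 0.  0.3] M [ 0.38 -0.08  0.02] open 65.3 grip 0.0
0.265 [0.5442 0.2096 0.2358] [-0.2044 -0.043   0.1596 -0.1704 -0.03    0.0006]
0.205 [0.5396 0.1733 0.1882] [-0.2044 -0.0429  0.2196 -0.1704 -0.03    0.0006]
0.175 [0.5373 0.1551 0.1644] [-0.2044 -0.0428  0.2496 -0.1704 -0.03    0.0006]
```

Call:
play_rows --motion '[[[-0.034, -0.007, 0.02, 0, 0, 0], [-0.068, -0.014, 0.04, 0, 0, 0], [-0.102, -0.021, 0.06, 0, 0, 0], [-0.136, -0.028, 0.085, 0, 0, 0], [-0.17, -0.036, 0.11, 0, 0, 0], [-0.204, -0.043, 0.135, 0, 0, 0], [-0.2045, -0.043, 0.158, 0, 0, 0], [-0.2045, -0.043, 0.16, 0, 0, 0]]]'

```text
time_s: 2.63
position: [0.5431, 0.2072, 0.231]
tcp_rot: [[-0.991, 0.101, -0.085], [0.132, 0.784, -0.606], [0.005, -0.612, -0.791]]
force: [-2.0, 0.6, -0.8]
opening: 0.745
grasp_force: 0.0
```

```bash
python3 - <<'E'
from go import *
from rig import imaging
import cv2
for l in(.265,.205,.175): 
    X,Rt=toolpose(l,p[4],p[6],p); print(l,X.round(4),rows(s,X,Rt).round(4))
d=imaging.capture("side");a=d["frame"][:,:,::-1]
b=imaging.capture("top")["frame"][:,:,::-1]
im=np.hstack([cv2.resize(a[120:340,260:460],None,fx=2,fy=2),cv2.resize(b[150:370,200:400],None,fx=2,fy=2)])
cv2.imwrite("pics/m1.png",im)
E
```

```text
t 2.6333 q [ 24.6  39.1  76.4 -31.1  87.5 -50.1] pos [0.5431 0.2072 0.231 ] F [-2.   0.6 -0.8] M [ 0.37  0.07 -0.07] open 64.8 grip 0.0
0.265 [0.5442 0.2096 0.2358] [-0.0007 -0.0009 -0.0053 -0.1374 -0.4495 -0.0851]
0.205 [0.5396 0.1733 0.1882] [-0.0012 -0.0008  0.0547 -0.1374 -0.4495 -0.0851]
0.175 [0.5373 0.1551 0.1644] [-0.0014 -0.0007  0.0847 -0.1374 -0.4495 -0.0851]
```

View pics/m1.png

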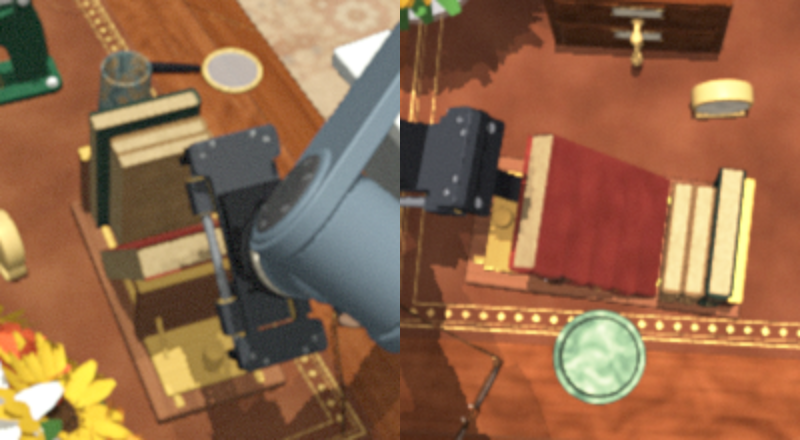

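The picture shows the gripper lined up with the head of the book, with the 190 mm side of its body running along the closing line. I'll go in along the book's axis.

In the tool's units: -0.4 degrees is -0.0017.

Call:
play_rows --motion '[[[-0.001, -0.001, 0.012, 0, -0.0017, 0], [-0.001, -0.001, 0.025, 0, -0.0017, 0], [-0.001, -0.001, 0.04, 0, -0.0017, 0], [-0.001, -0.001, 0.053, 0, -0.0017, 0], [-0.001, -0.001, 0.065, 0, -0.0017, 0], [-0.001, -0.001, 0.075, 0, -0.0017, 0], [-0.001, -0.001, 0.083, 0, -0.0017, 0], [-0.001, -0.001, 0.083, 0, -0.0017, 0]]]'

```text
time_s: 3.4
position: [0.5371, 0.1602, 0.169]
tcp_rot: [[-0.993, 0.1, -0.071], [0.122, 0.786, -0.606], [-0.005, -0.61, -0.793]]
force: [0.3, 0.6, 0.4]
opening: 0.743
grasp_force: 0.0
```

```bash
python3 - <<'E'
from go import *
X,Rt=toolpose(.175,p[4],p[6],p); print(X.round(4),rows(s,X,Rt).round(4))
from rig import imaging
import cv2
a=imaging.capture("side")["frame"][:,:,::-1]
b=imaging.capture("top")["frame"][:,:,::-1]
cv2.imwrite("pics/m2.png",np.hstack([cv2.resize(a[160:330,290:440],None,fx=2.6,fy=2.6),cv2.resize(b[190:360,230:380],None,fx=2.6,fy=2.6)]))
E
```

```text
t 3.4 q [ 21.2  41.1  84.1 -33.6  77.  -47.4] pos [0.5371 0.1602 0.169 ] F [0.3 0.6 0.4] M [ 0.38  0.02 -0.07] open 64.7 grip 0.0
[0.5373 0.1551 0.1644] [-0.0008 -0.0012  0.0067  0.0122  0.3625  0.0267]
```

View pics/m2.png

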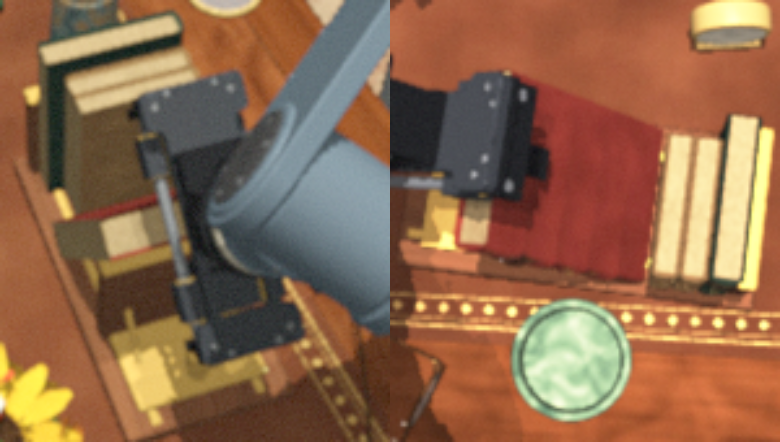

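The upper finger lies over the cover, centred across the book, with nothing touching. I'll go about 7 mm deeper and then close.

In the tool's units: 0.3 degrees is 0.0013.

Call:
play_rows --motion '[[[0, -0.001, 0.004, 0, 0.0013, 0], [0, -0.001, 0.007, 0, 0.0013, 0], [0, -0.001, 0.007, 0, 0.0013, 0]]]'

```text
time_s: 3.75
position: [0.5372, 0.1549, 0.1643]
tcp_rot: [[-0.992, 0.101, -0.076], [0.126, 0.786, -0.605], [-0.002, -0.609, -0.793]]
force: [-0.4, -0.6, -0.8]
opening: 0.749
grasp_force: 0.0
```

Call:
play_rows --motion '[[[0, 0, 0, 0, 0, 0], [0, 0, 0, 0, 0, 0], [0, 0, 0, 0, 0, 0], [0, 0, 0, 0, 0, 0], [0, 0, 0, 0, 0, 0], [0, 0, 0, 0, 0, 0], [0, 0, 0, 0, 0, 0]]]' --fingers 0.02

```text
time_s: 4.33
position: [0.5373, 0.1553, 0.1642]
tcp_rot: [[-0.992, 0.101, -0.075], [0.126, 0.787, -0.604], [-0.002, -0.609, -0.793]]
force: [0.9, 1.2, -1.0]
opening: 0.364
grasp_force: 29.8
```

```bash
python3 - <<'E'
from go import *
R,o=rackT(p)
X=R.T@(np.array(s["position"])-o); print("rack pos",X.round(4)); z=R.T@np.array(s["tcp_rot"])[:,2]; print("z",z.round(3),"lean",np.degrees(np.arctan2(-z[1],-z[2])))
X,Rt=toolpose(.175,p[4],p[6],p); print(X.round(4),rows(s,X,Rt).round(4))
E
```

```text
t 4.3333 q [ 20.7  41.4  84.5 -33.7  76.4 -47.3] pos [0.5373 0.1553 0.1642] F [ 0.9  1.2 -1. ] M [ 0.5  -0.06  0.02] open 31.7 grip 29.8
rack pos [0.0063 0.0591 0.1642]
z [ 0.002 -0.609 -0.793] lean 37.49887314176002
[0.5373 0.1551 0.1644] [ 0.000e+00 -2.000e-04 -1.000e-04  8.900e-02  1.023e-01 -4.120e-02]
```

The grip is firm: 31.7 mm opening, matching the book's 32 mm thickness. Next I'll compute the arc that uprights the book, with the foot lifted slightly and kept clear of the tan book.

```bash
python3 - <<'E'
from go import *
th0=p[4]; np.set_printoptions(suppress=True,linewidth=150)
fr=[0,.05,.15,.28,.42,.56,.7,.85]
for i,f in enumerate(fr):
    th=th0*(1-f); yf=-.0575+.032*np.cos(th)
    if i==0: yf=p[6]+.003
    h=[.003]+[.004]*7
    X,Rt=toolpose(.175,th,yf,p,bx=p[5]*(1-f)); X[2]+=h[i]
    r=rows(s,X,Rt); print(np.r_[r[:3].round(4),r[3:].round(1)].tolist(), np.degrees(th).round(1))
E
```

```text
t 4.3333 q [ 20.7  41.4  84.5 -33.7  76.4 -47.3] pos [0.5373 0.1553 0.1642] F [ 0.9  1.2 -1. ] M [ 0.5  -0.06  0.02] open 31.7 grip 29.8
[-0.0, 0.0003, -0.0043, 0.1, 0.1, -0.0] 37.6
[0.0003, -0.0056, -0.0048, -1.8, 0.1, -0.0] 35.7
[0.0009, -0.016, -0.0038, -5.5, 0.1, -0.0] 31.9
[0.0017, -0.0295, -0.0012, -10.4, 0.1, -0.0] 27.1
[0.0026, -0.0439, 0.0032, -15.7, 0.1, -0.0] 21.8
[0.0035, -0.0579, 0.009, -21.0, 0.1, -0.0] 16.5
[0.0044, -0.0715, 0.0164, -26.2, 0.1, -0.0] 11.3
[0.0053, -0.0854, 0.0258, -31.9, 0.1, -0.0] 5.6
```

In the tool's units: -31.9 degrees is -0.1392.

Call:
play_rows --motion '[[[0, 0, -0.0043, 0, 0, 0], [0.0003, -0.0056, -0.0048, -0.0079, 0, 0], [0.0009, -0.016, -0.0038, -0.024, 0, 0], [0.0017, -0.0295, -0.0012, -0.0454, 0, 0], [0.0026, -0.0439, 0.0032, -0.0685, 0, 0], [0.0035, -0.0579, 0.009, -0.0916, 0, 0], [0.0044, -0.0715, 0.0164, -0.1143, 0, 0], [0.0053, -0.0854, 0.0258, -0.1392, 0, 0]]]'

```text
time_s: 5.0
position: [0.5214, 0.0726, 0.1975]
tcp_rot: [[-0.992, 0.124, -0.006], [0.125, 0.988, -0.094], [-0.005, -0.094, -0.996]]
force: [0.8, -0.1, -4.1]
opening: 0.366
grasp_force: 29.8
```

```bash
python3 - <<'E'
from go import *
np.set_printoptions(suppress=True,linewidth=150)
for th,h in ((p[4]*.15,.004),(0,.004),(0,.001),(0,0)):
    X,Rt=toolpose(.175,th,-.0575+.032*np.cos(th),p,bx=0.); X[2]+=h
    r=rows(s,X,Rt); print(np.r_[r[:3].round(4),r[3:].round(1)].tolist())
from rig import imaging
import cv2
a=imaging.capture("side")["frame"][:,:,::-1]
b=imaging.capture("top")["frame"][:,:,::-1]
cv2.imwrite("pics/m3.png",np.hstack([cv2.resize(a[140:330,280:430],None,fx=2.6,fy=2.6),cv2.resize(b[170:360,230:380],None,fx=2.6,fy=2.6)]))
E
```

```text
t 5.0 q [ -1.3  26.5  97.9  -6.5  56.  -80.4] pos [0.5214 0.0726 0.1975] F [ 0.8 -0.1 -4.1] M [ 0.15  0.04 -0.03] open 31.8 grip 29.8
[0.0009, 0.0007, 0.0017, 0.3, 0.3, 0.1]
[0.001, -0.0163, 0.0041, -5.4, 0.3, 0.1]
[0.001, -0.016, 0.007, -5.4, 0.3, 0.1]
[0.001, -0.0159, 0.008, -5.4, 0.3, 0.1]
```

View pics/m3.png

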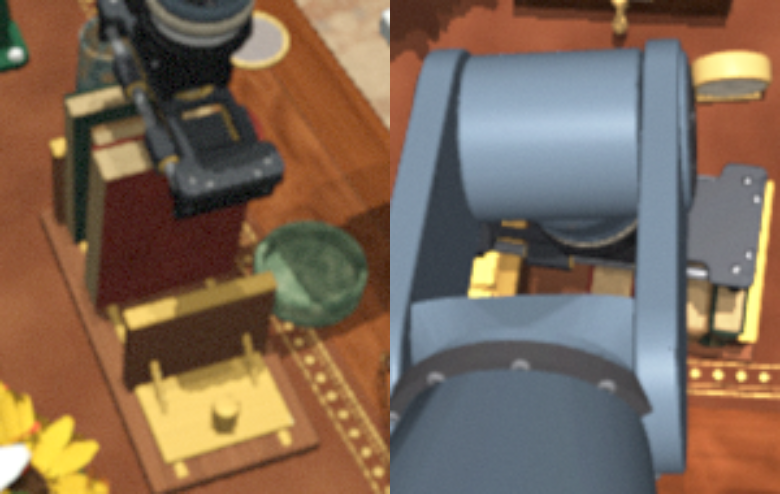

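The book is in the grip at 5.6° and swinging up freely, and the other books are still standing. Next I'll bring it vertical and lower it.

In the tool's units: -5.4 degrees is -0.0236.

Call:
play_rows --motion '[[[0.001, -0.006, 0.002, -0.0087, 0.0013, 0], [0.001, -0.0115, 0.003, -0.0166, 0.0013, 0], [0.001, -0.0163, 0.004, -0.0236, 0.0013, 0], [0.001, -0.0163, 0.004, -0.0236, 0.0013, 0], [0.001, -0.0163, 0.0055, -0.0236, 0.0013, 0], [0.001, -0.0163, 0.007, -0.0236, 0.0013, 0], [0.001, -0.0163, 0.007, -0.0236, 0.0013, 0]]]'

```text
time_s: 5.68
position: [0.518, 0.0572, 0.1902]
tcp_rot: [[-0.992, 0.125, -0.005], [0.125, 0.992, -0.004], [0.004, -0.005, -1.0]]
force: [-0.2, -0.8, -2.5]
opening: 0.363
grasp_force: 29.9
```

```bash
python3 - <<'E'
from go import *
R,o=rackT(p);np.set_printoptions(suppress=True)
print("rack pos",(R.T@(np.array(s["position"])-o)).round(4)); print((R.T@np.array(s["tcp_rot"])).round(4))
X,Rt=toolpose(.175,0,-.0255,p,bx=0.); r=rows(s,X,Rt); print(r.round(4))
E
```

```text
t 5.6833 q [ -5.8  26.3  99.7  -0.3  54.3 -88.5] pos [0.518  0.0572 0.1902] F [-0.2 -0.8 -2.5] M [ 0.02 -0.03 -0.01] open 31.6 grip 29.9
rack pos [-0.0005 -0.0407  0.1902]
[[-1.     -0.0016 -0.0043]
 [-0.0015  1.     -0.0048]
 [ 0.0044 -0.0048 -1.    ]]
[-0.0005 -0.0008 -0.0008 -0.275  -0.2493  0.0889]
```

In the tool's units: -0.2 degrees is -0.0009.

Call:
play_rows --motion '[[[0, -0.001, 0, -0.0009, -0.0009, 0], [0, -0.002, 0, -0.0009, -0.0009, 0], [0, -0.003, 0, -0.0009, -0.0009, 0], [0, -0.003, 0.0005, -0.0009, -0.0009, 0], [0, -0.003, 0.001, -0.0009, -0.0009, 0], [0, -0.003, 0.001, -0.0009, -0.0009, 0]]]'

```text
time_s: 6.18
position: [0.5181, 0.0537, 0.1897]
tcp_rot: [[-0.992, 0.126, 0.0], [0.126, 0.992, -0.0], [-0.0, -0.0, -1.0]]
force: [0.8, 2.0, -1.3]
opening: 0.369
grasp_force: 29.9
```

Call:
play_rows --motion '[[[0, 0, 0.0007, 0, 0, 0], [0, 0, 0.0014, 0, 0, 0], [0, 0, 0.0014, 0, 0, 0], [0, 0, 0.0014, 0, 0, 0]]]'

```text
time_s: 6.52
position: [0.519, 0.0535, 0.1893]
tcp_rot: [[-0.992, 0.126, 0.003], [0.126, 0.992, -0.001], [-0.003, -0.0, -1.0]]
force: [0.3, 2.3, 6.2]
opening: 0.366
grasp_force: 29.9
```

Call:
play_rows --motion '[[[0, 0, 0, 0, 0, 0], [0, 0, 0, 0, 0, 0], [0, 0, 0, 0, 0, 0], [0, 0, 0, 0, 0, 0], [0, 0, 0, 0, 0, 0]]]' --fingers 0.046

```text
time_s: 6.93
position: [0.5177, 0.0531, 0.1879]
tcp_rot: [[-0.992, 0.126, -0.001], [0.126, 0.992, -0.001], [0.001, -0.001, -1.0]]
force: [1.1, 0.7, 0.7]
opening: 0.521
grasp_force: 0.0
```

Call:
play_rows --motion '[[[0, 0, -0.005, 0, 0, 0], [0, 0, -0.015, 0, 0, 0], [0, 0, -0.03, 0, 0, 0], [0, 0, -0.06, 0, 0, 0], [0, 0, -0.095, 0, 0, 0], [0, 0, -0.12, 0, 0, 0], [0, 0, -0.12, 0, 0, 0]]]'

```text
time_s: 7.52
position: [0.5214, 0.0532, 0.315]
tcp_rot: [[-0.992, 0.126, 0.013], [0.126, 0.992, -0.002], [-0.013, -0.001, -1.0]]
force: [1.0, 0.4, 0.6]
opening: 0.527
grasp_force: 0.0
```

```bash
python3 - <<'E'
from go import *
from rig import imaging, finder
import cv2
a=imaging.capture("side")["frame"][:,:,::-1]
cv2.imwrite("pics/m4.png",cv2.resize(a[140:330,270:440],None,fx=3.1,fy=3.1,interpolation=cv2.INTER_CUBIC))
R,o=rackT(p);np.set_printoptions(suppress=True)
for n in ("end_knob","rack_end"): print(n,[(np.round(r["at"],3),round(r["confidence"],2)) for r in finder.recognise("side",n)[:2]])
K=R@np.array([0,.042+p[3],.046])+o; print("knob",K)
# grip knob: tool y along rack x (-): tool x along rack y
z=np.array([0,0,-1.])
for y in (np.array([1.,0,0]),np.array([-1.,0,0])):
    Rt=R@np.column_stack([np.cross(y,z),y,z])
    for Z in (.25,.046): print(rows(s,np.r_[K[:2],Z],Rt).round(4))
E
```

```text
t 7.5167 q [ -6.4  17.1  91.4  -0.   70.7 -89.1] pos [0.5214 0.0532 0.315 ] F [1.  0.4 0.6] M [-0.02 -0.03  0.08] open 45.8 grip 0.0
end_knob [(array([0.544, 0.162, 0.039]), 0.97), (array([0.552, 0.166, 0.023]), 0.58)]
rack_end [(array([0.539, 0.162, 0.038]), 0.9)]
knob [0.5378496  0.20920286 0.046     ]
[ 0.0041  0.1569  0.0648  0.577   0.6314 90.0316]
[ 0.0069  0.157   0.2688  0.577   0.6314 90.0316]
[  0.0041   0.1569   0.0648  -0.6313   0.5769 -89.9654]
[  0.0069   0.157    0.2688  -0.6313   0.5769 -89.9654]
```

View pics/m4.png

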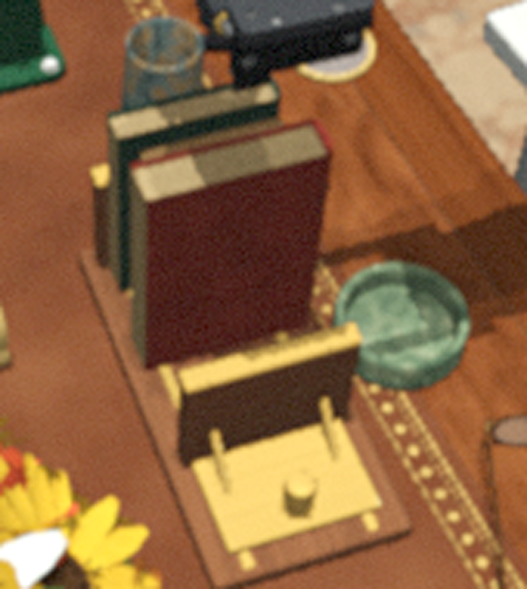

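The tall book now stands free and upright beside the tan book, the end hasn't moved (knob at crop 300,482, the same place as before), and the rest of the desk is undisturbed. Next I'll turn the tool 90° and move above the knob.

In the tool's units: 56 degrees is 0.2443.

Call:
play_rows --motion '[[[0, 0.01, 0, 0, 0, 0.0305], [0.001, 0.03, 0, 0, 0, 0.0611], [0.002, 0.055, 0, 0, 0, 0.0916], [0.003, 0.08, 0, 0, 0, 0.1222], [0.004, 0.105, 0, 0, 0, 0.1527], [0.004, 0.13, 0, 0, 0, 0.1833], [0.004, 0.15, 0, 0, 0, 0.2138], [0.004, 0.157, 0, 0, 0, 0.2443]]]'

```text
time_s: 8.33
position: [0.5327, 0.2121, 0.306]
tcp_rot: [[-0.447, 0.895, -0.004], [0.895, 0.447, -0.0], [0.002, -0.004, -1.0]]
force: [-0.1, -0.4, -1.1]
opening: 0.53
grasp_force: 0.0
```

In the tool's units: 34 degrees is 0.1484.

Call:
play_rows --motion '[[[0, 0, 0, 0, 0, 0.0305], [0, 0, 0, 0, 0, 0.0611], [0, 0, 0.01, 0, 0, 0.0916], [0, 0, 0.03, 0, 0, 0.1222], [0, 0, 0.05, 0, 0, 0.1484], [0, 0, 0.065, 0, 0, 0.1484], [0, 0, 0.065, 0, 0, 0.1484]]]'

```text
time_s: 8.92
position: [0.5302, 0.2088, 0.238]
tcp_rot: [[0.126, 0.992, -0.011], [0.992, -0.126, -0.003], [-0.004, -0.011, -1.0]]
force: [-0.1, -0.5, 0.2]
opening: 0.529
grasp_force: 0.0
```

```bash
python3 - <<'E'
from go import *
from rig import imaging
np.set_printoptions(suppress=True)
R,o=rackT(p);K=R@np.array([0,.042+p[3],.046])+o
Rt=R@np.column_stack([[0,1,0],[1,0,0],[0,0,-1.]])
for Z in (.12,.047): print(rows(s,np.r_[K[:2],Z],Rt).round(4))
E
```

```text
t 8.9167 q [10.3 26.3 89.8 -0.1 64.6 17.6] pos [0.5302 0.2088 0.238 ] F [-0.1 -0.5  0.2] M [-0.1   0.04  0.  ] open 46.0 grip 0.0
[ 0.0018  0.0089  0.1179 -0.6258  0.2486  0.0169]
[ 0.0021  0.0097  0.1909 -0.6258  0.2486  0.0169]
```

In the tool's units: -0.6 degrees is -0.0026.

Call:
play_rows --motion '[[[0.001, 0.005, 0.03, -0.0013, 0.0004, 0], [0.002, 0.0095, 0.06, -0.0026, 0.0011, 0], [0.002, 0.0095, 0.09, -0.0026, 0.0011, 0], [0.002, 0.0095, 0.115, -0.0026, 0.0011, 0], [0.002, 0.0095, 0.14, -0.0026, 0.0011, 0], [0.002, 0.0095, 0.155, -0.0026, 0.0011, 0], [0.002, 0.0095, 0.165, -0.0026, 0.0011, 0], [0.002, 0.0095, 0.165, -0.0026, 0.0011, 0]]]'

```text
time_s: 9.58
position: [0.5419, 0.2099, 0.0759]
tcp_rot: [[0.126, 0.992, 0.006], [0.992, -0.126, 0.001], [0.002, 0.006, -1.0]]
force: [0.2, -0.2, -0.7]
opening: 0.528
grasp_force: 0.0
```

```bash
python3 - <<'E'
from go import *
from rig import imaging
import cv2
np.set_printoptions(suppress=True)
R,o=rackT(p);K=R@np.array([0,.042+p[3],.046])+o
Rt=R@np.column_stack([[0,1,0],[1,0,0],[0,0,-1.]])
print(rows(s,np.r_[K[:2],.047],Rt).round(4))
a=imaging.capture("side")["frame"][:,:,::-1]
cv2.imwrite("pics/m5.png",cv2.resize(a[140:330,270:440],None,fx=3.1,fy=3.1,interpolation=cv2.INTER_CUBIC))
E
```

```text
t 9.5833 q [10.2 40.  95.9  0.  43.8 17.4] pos [0.5419 0.2099 0.0759] F [ 0.2 -0.2 -0.7] M [-0.07  0.12  0.03] open 45.9 grip 0.0
[-0.0013 -0.0041  0.0288  0.3228 -0.119   0.0217]
```

View pics/m5.png

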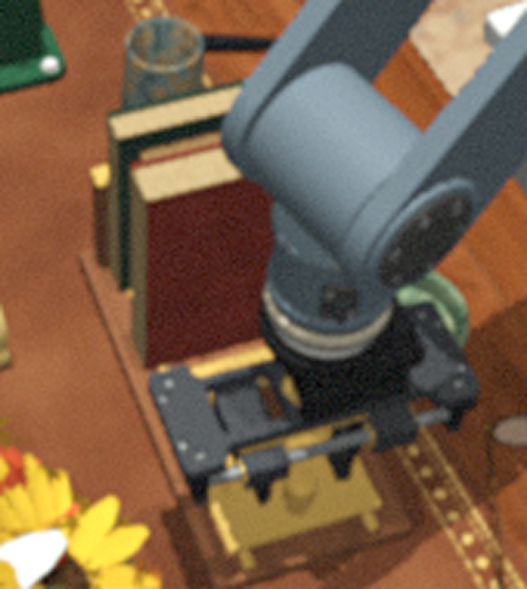

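The fingers straddle the knob (knob at crop 300,485, fingers near x = 265 and 345), and the body is clear of the panel and the book. I'll go down and close.

In the tool's units: 0.3 degrees is 0.0013.

Call:
play_rows --motion '[[[-0.001, -0.004, 0.008, 0.0013, -0.0004, 0], [-0.001, -0.004, 0.016, 0.0013, -0.0004, 0], [-0.001, -0.004, 0.023, 0.0013, -0.0004, 0], [-0.001, -0.004, 0.028, 0.0013, -0.0004, 0], [-0.001, -0.004, 0.028, 0.0013, -0.0004, 0]]]'

```text
time_s: 10.05
position: [0.5391, 0.2098, 0.0492]
tcp_rot: [[0.126, 0.992, 0.004], [0.992, -0.126, 0.001], [0.001, 0.004, -1.0]]
force: [-0.0, -0.4, 0.3]
opening: 0.529
grasp_force: 0.0
```

Call:
play_rows --motion '[[[0, 0, 0, 0, 0, 0], [0, 0, 0, 0, 0, 0], [0, 0, 0, 0, 0, 0], [0, 0, 0, 0, 0, 0], [0, 0, 0, 0, 0, 0]]]' --fingers 0.01

```text
time_s: 10.47
position: [0.5404, 0.2099, 0.0504]
tcp_rot: [[0.126, 0.992, 0.007], [0.992, -0.126, 0.001], [0.002, 0.007, -1.0]]
force: [-0.7, 1.1, 0.7]
opening: 0.245
grasp_force: 30.1
```

The knob is gripped at a 21.3 mm opening. Next I'll slide the end inward (tool −x), most of the way first.

Call:
play_rows --motion '[[[-0.006, 0, 0, 0, 0, 0], [-0.014, 0, 0, 0, 0, 0], [-0.023, 0, 0, 0, 0, 0], [-0.032, 0, 0, 0, 0, 0], [-0.041, 0, 0, 0, 0, 0], [-0.05, 0, 0, 0, 0, 0], [-0.057, 0, 0, 0, 0, 0], [-0.062, 0, 0, 0, 0, 0]]]'

```text
time_s: 11.13
position: [0.533, 0.147, 0.0504]
tcp_rot: [[0.127, 0.992, 0.008], [0.992, -0.127, 0.001], [0.002, 0.008, -1.0]]
force: [4.2, 2.9, 1.0]
opening: 0.242
grasp_force: 30.0
```

Call:
play_rows --motion '[[[-0.001, 0, 0, 0, 0, 0], [-0.002, 0, 0, 0, 0, 0], [-0.003, 0, 0, 0, 0, 0], [-0.004, 0, 0, 0, 0, 0], [-0.004, 0, 0, 0, 0, 0]]]'

```text
time_s: 11.55
position: [0.5327, 0.1439, 0.0504]
tcp_rot: [[0.126, 0.992, 0.008], [0.992, -0.126, 0.001], [0.002, 0.008, -1.0]]
force: [5.2, 1.3, 1.2]
opening: 0.245
grasp_force: 30.0
```

```bash
python3 - <<'E'
from go import *
R,o=rackT(p); X=R.T@(np.array(s["position"])-o); print("rack",X.round(4),"v est",(X[1]-.042).round(4))
E
```

```text
t 11.55 q [3.500e+00 4.110e+01 1.009e+02 1.000e-01 3.760e+01 1.070e+01] pos [0.5327 0.1439 0.0504] F [5.2 1.3 1.2] M [ 0.2  -0.68 -0.05] open 21.3 grip 30.0
rack [0.0031 0.0473 0.0504] v est 0.0053
```

Call:
play_rows --motion '[[[-0.001, 0.0005, 0, 0, 0, 0], [-0.002, 0.001, 0, 0, 0, 0], [-0.003, 0.001, 0, 0, 0, 0], [-0.003, 0.001, 0, 0, 0, 0]]]'

```text
time_s: 11.88
position: [0.5324, 0.141, 0.0504]
tcp_rot: [[0.126, 0.992, 0.007], [0.992, -0.126, 0.001], [0.002, 0.006, -1.0]]
force: [3.5, 2.0, 5.1]
opening: 0.245
grasp_force: 30.0
```

Call:
play_rows --motion '[[[-0.001, 0, 0, 0, 0, 0], [-0.002, 0, 0, 0, 0, 0], [-0.002, 0, 0, 0, 0, 0]]]'

```text
time_s: 12.13
position: [0.5322, 0.1394, 0.0503]
tcp_rot: [[0.126, 0.992, 0.007], [0.992, -0.126, 0.002], [0.002, 0.007, -1.0]]
force: [3.1, 2.6, 6.1]
opening: 0.247
grasp_force: 30.0
```

Call:
play_rows --motion '[[[-0.001, 0, 0, 0, 0, 0], [-0.0015, 0, 0, 0, 0, 0], [-0.0015, 0, 0, 0, 0, 0]]]'

```text
time_s: 12.38
position: [0.5321, 0.1386, 0.0504]
tcp_rot: [[0.127, 0.992, 0.007], [0.992, -0.127, 0.003], [0.003, 0.007, -1.0]]
force: [4.3, 6.4, 5.7]
opening: 0.245
grasp_force: 30.0
```

Call:
play_rows --motion '[[[-0.001, 0, 0, 0, 0, 0], [-0.0015, 0, 0, 0, 0, 0], [-0.0015, 0, 0, 0, 0, 0]]]'

```text
time_s: 12.63
position: [0.5321, 0.1384, 0.0504]
tcp_rot: [[0.128, 0.992, 0.008], [0.992, -0.128, 0.004], [0.005, 0.007, -1.0]]
force: [4.6, 10.9, 4.7]
opening: 0.243
grasp_force: 30.0
```

The end has stopped at v ≈ 0 with the force rising to about 11 N, so the row is snug. I'll release the knob and go straight up.

Call:
play_rows --motion '[[[0, 0, 0, 0, 0, 0], [0, 0, 0, 0, 0, 0], [0, 0, 0, 0, 0, 0], [0, 0, 0, 0, 0, 0], [0, 0, 0, 0, 0, 0]]]' --fingers 0.05

```text
time_s: 13.05
position: [0.5296, 0.1359, 0.0493]
tcp_rot: [[0.126, 0.992, 0.002], [0.992, -0.126, 0.001], [0.001, 0.002, -1.0]]
force: [0.6, 1.5, -0.6]
opening: 0.521
grasp_force: 0.0
```

Call:
play_rows --motion '[[[0, 0, -0.005, 0, 0, 0], [0.001, 0, -0.015, 0, 0, 0], [0.002, 0, -0.035, 0, 0, 0], [0.003, 0, -0.07, 0, 0, 0], [0.003, 0, -0.105, 0, 0, 0], [0.003, 0, -0.14, 0, 0, 0], [0.003, 0, -0.18, 0, 0, 0], [0.003, 0, -0.21, 0, 0, 0]]]'

```text
time_s: 13.72
position: [0.5308, 0.1391, 0.2641]
tcp_rot: [[0.126, 0.992, 0.009], [0.992, -0.126, 0.001], [0.002, 0.009, -1.0]]
force: [1.0, 0.8, -0.8]
opening: 0.573
grasp_force: 0.0
```

Call:
play_rows --motion '[[[0.03, 0, -0.02, 0, 0, 0], [0.07, 0, -0.03, 0, 0, 0], [0.11, 0, -0.03, 0, 0, 0], [0.15, 0, -0.03, 0, 0, 0], [0.18, 0, -0.03, 0, 0, 0], [0.2, 0, -0.03, 0, 0, 0], [0.2, 0, -0.03, 0, 0, 0]]]'

```text
time_s: 14.3
position: [0.5551, 0.3415, 0.2911]
tcp_rot: [[0.122, 0.993, 0.007], [0.993, -0.122, 0.004], [0.004, 0.006, -1.0]]
force: [0.7, -0.3, -0.0]
opening: 0.577
grasp_force: 0.0
```

```bash
python3 - <<'E'
from go import *
from rig import imaging, finder
import cv2
a=imaging.capture("side")["frame"][:,:,::-1]
b=imaging.capture("top")["frame"][:,:,::-1]
cv2.imwrite("pics/m6.png",np.hstack([cv2.resize(a[140:330,280:430],None,fx=2.6,fy=2.6),cv2.resize(b[170:360,230:380],None,fx=2.6,fy=2.6)]))
for n in ["desk_clock_1","tumbler","dish","glasses"]:
    r=finder.recognise("side",n)[:1]; print(n,[(np.round(q["at"],3).tolist(),round(q["confidence"],2)) for q in r])
E
```

```text
t 14.3 q [21.8 29.4 74.9  0.  75.3 28.8] pos [0.5551 0.3415 0.2911] F [ 0.7 -0.3 -0. ] M [-0.13  0.06  0.01] open 50.2 grip 0.0
desk_clock_1 [([0.682, -0.003, 0.05], 0.55)]
tumbler [([0.467, -0.151, 0.093], 0.77)]
dish [([0.685, -0.004, 0.05], 0.69)]
glasses [([0.313, 0.259, 0.024], 0.68)]
```

View pics/m6.png

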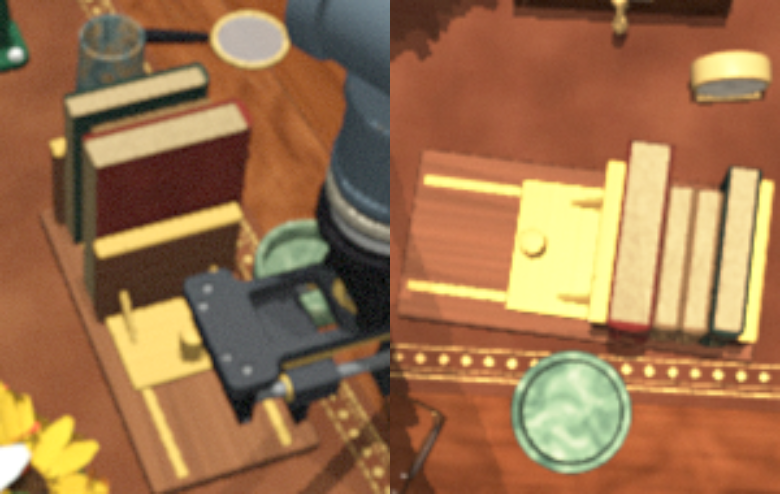

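Both views show the tall book upright against the tan books, with the end closed flush on the row (top crop, about 610,245). The knob is free at (532,240), and the dish, clock and tumbler haven't moved. I'll hand it in.

```bash
python3 -c "
from rig import bot
print(bot.hand_in())"
```

```text
the job is handed in; nothing more can be done
None
```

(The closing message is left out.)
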